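# Fit the stop clip on a plate shaker and start its self-tapping wing screw

### The job

Fit the loose orange stop clip on the plate shaker: lay it flat on the deck and slide its fork fully home around the screw shank, under the head of the blue wing screw, and let go of it. Then start the self-tapping screw: push it down firmly and steadily while turning it clockwise so that it cuts its first thread and has gone in by about 3 to 4 mm (a bit under half a turn), without bottoming the deck on its buffers, ramming the screw in unturned or letting it spin without biting. Let go, with the clip still home and nothing else on the bench disturbed.

Things in the scene. Friction and masses are not known exactly. Their poses are not given: they have to be found in the camera images.
- shaker: white plate shaker base, 250 (x) by 170 (y) by 50 mm, fixed; origin at the centre of its underside, z up; its -x side (black display) faces the robot. Above it the aluminium deck, 240 by 160 mm, on four rubber buffers, its top 70 mm above the bench. A microplate stands on the deck's +x half; the clip comes in from the -x side, moving along the shaker's +x
- deck (a joint): how far the deck is pushed down on its soft rubber buffers (m), 0 at rest; everything on it goes down with it, level, so a push on the screw is partly taken up by the buffers before it reaches its full force. It begins to give at 1 to 2 N and bottoms at 0.006, at somewhat over 20 N; it springs back when let go
- pilot_hole (a point): the point on the deck's top, on the screw's axis (shaker frame: x -30 mm, y 0, z 70 mm); axes as the shaker's; it moves down with the deck
- wing_top (a point): centre of the top of the upright blue wing screw, 56 mm above the deck at the start. The wing is a slab 32 long (this frame's x, at the start along the shaker's x), 10 thick (y), 32 mm high, on a 10 mm neck 10 mm high; below it a steel head 18 mm wide, 4 high, its underside 10 mm above the deck, and a 6 mm shank. It moves only along and about its upright axis; the frame turns with it
- screw_turn (a joint): turn of the screw (rad), 0 at the start, growing clockwise seen from above; takes about 0.1 N m; no return spring; it stops at -0.3 the other way
- screw_feed (a joint): how far the screw has gone down into the deck (m), 0 at the start, at most 0.0048. Turned under less than about 6 N of push it spins and stays; turned under a push of about 8 to 17 N it cuts its way down, 3 to 4 mm in 3 rad; pushed with more than about 20 N it is rammed straight in and the hole is spoilt. It stays where it is left
- clip: loose orange stop clip, 50 g, flat on the bench: plate 5 mm thick, 34 wide, origin on its underside, z up, x to the fork; it runs from x -43 to the fork's tips at x +36 mm. Upright grip tab centred at x -30, y 0: 24 along x, 10 thick along y, 5 to 27 mm above the underside. The fork's slot opens to +x, is 9 mm wide, flared to 22 mm at the tips; its bottom is at x +17
- clip_seat (a point): the point of the clip (x +20 mm, underside) that comes to the screw's axis when the shank touches the bottom of the fork's slot
- microplate: bystander: clear 96-well plate, 85.5 by 127.8 by 14.4 mm, on the deck's +x half, in a low frame; origin at the centre of its underside
- tube_rack: bystander: yellow tube rack, 70 by 90 by 36 mm; origin at the centre of its underside
- pipette: bystander: white and blue pipette lying on the bench, about 270 mm along its x, 28 mm thick
- beaker: bystander: amber glass beaker, 52 mm wide, 70 mm high; origin at the centre of its underside
- reagent: bystander: white bottle with a blue cap, 54 mm wide, 110 mm high; origin at the centre of its underside
- tip_box: bystander: blue pipette tip box with a clear lid, 122 by 87 by 76 mm; origin at the centre of its underside
There are look-alikes about, which are no part of the job. Of the things shaped like the clip, the orange one is meant.

How it is judged:
On the way, in this order (a step that is already met when the one before it is completed fails the run):
1. the clip lies flat on the deck with its fork home around the shank, before the screw is driven (horizontal distance between clip_seat and pilot_hole below 0.004 m and z of clip_seat in the frame of pilot_hole below 0.002 m and angle between clip's own z axis and vertical below 0.08 rad and value of joint screw_feed below 0.0008 m and contact force between the fingers and clip below 0.1 N), for 0.2 s.
2. the screw bites: it has gone in by more than 1 mm while being turned (value of joint screw_feed above 0.001 m and value of joint screw_turn above 0.5 rad), for 0.1 s.
At the end, for the whole second after the job is handed in: The screw has gone in by at least 2.7 mm and been turned by at least 1.8 rad; the clip lies flat on the deck (within 2 mm and 0.08 rad) with its seat point within 4 mm of the screw's axis, at rest; clip and screw are let go and the deck has come back up (within 1 mm) (value of joint screw_feed above 0.0027 m and value of joint screw_turn above 1.8 rad and horizontal distance between clip_seat and pilot_hole below 0.004 m and z of clip_seat in the frame of pilot_hole between -0.003 and 0.002 m and angle between clip's own z axis and vertical below 0.08 rad and value of joint deck below 0.001 m and linear speed of clip below 0.02 m/s and contact force between the fingers and clip below 0.1 N); the robot touches nothing.
It fails at once if the deck is bottomed on its buffers (pushed down more than 5.5 mm) (value of joint deck above 0.0055 m).
It fails at once if the screw is rammed in without turning (in by 2 mm before 0.6 rad, or by 3.2 mm before 1.4 rad) ((value of joint screw_feed above 0.002 m and value of joint screw_turn below 0.6 rad) or (value of joint screw_feed above 0.0032 m and value of joint screw_turn below 1.4 rad)).
It fails at once if the screw spins without biting (turned 1.6 rad with less than 0.8 mm of feed, or 3.8 rad with less than 2.5 mm) ((value of joint screw_turn above 1.6 rad and value of joint screw_feed below 0.0008 m) or (value of joint screw_turn above 3.8 rad and value of joint screw_feed below 0.0025 m)).
It fails at once if the microplate is shifted by more than 15 mm (distance of microplate from where it was at the start of the episode above 0.015 m).
It fails at once if another thing on the bench is moved by more than 30 mm (distance of any of tube_rack, pipette, beaker, reagent, tip_box from where it was at the start of the episode above 0.03 m).
It also fails if it takes over 72 s, if anything falls off the work surface, if the arm or the gripper's body presses on something with over 40 N, if the wrist force passes 120 N, or if a joint passes its speed limit or range.

### The arm

A 7-joint arm with a two-finger parallel gripper is mounted at the origin on the work surface. World frame = base frame: x ahead of the robot, y to its left, z up, the work surface at z = 0. Lengths are in m, angles in rad, forces in N, time in s.
With the tool pointing down it reaches from about 0.4 to 0.85 m from the base axis. Payload 10.4 kg.
Tool frame: the origin (TCP) lies at the very end of the fingers, on their centre line; the grasp point (between the pads) lies 19 mm behind it; z points along the fingers, y is the line along which they close (so a half turn about z gives the same grasp; the last joint's range is limited). The gripper opens to 87 mm and grips with 3 to 60 N. Pads are 19 mm wide; open, the fingers measure 117 mm over their backs; the gripper's body (75 mm by 190 mm) begins 51 mm behind the grasp point.
Start: joints at [-1.274, 0.332, -0.065, 1.46, 0.022, 1.35, -0.088], TCP at [0.196, 0.593, 0.223] pointing down, gripper open.
Joint ranges: [-2.6, 2.6], [-0.5, 2.12], [-1.47, 1.34], [0.16, 2.42], [-1.27, 4.41], [0.06, 2.06], [-2.6, 2.6]. Speed limits (rad/s): [2.22, 2.22, 2.79, 2.79, 3.14, 3.14, 3.14].

### API

Orientations are given as [roll, pitch, yaw] about the fixed x, y, z axes, in that order (R = Rz(yaw) Ry(pitch) Rx(roll)).
In Python, from station import monitor, imaging, ctrl gives the robot as it stands.
- The arm moves only by the tool send_rows, never from a script. Its argument "increments" is a list of rows, each a list of 5 numbers: the gripper's target within -1 to 1 (fully open at 1, half-way at 0, shut at -1), then the shift along the tool's x, y, z in m, then the turn about the tool's z in degrees. A call has 1 to 12 rows; each row shifts and turns the commanded pose from where the row before left it, along the tool's axes as they then stand; what a row does not reach is not made up. A row lasts 1/12 s, in which the tool goes at most 41.7 mm and 7.16 degrees, less where a joint would pass 70% of its speed; a pose out of reach is approached as far as the arm can. A call is refused whole if a number of a shift passes 0.0417 or a number of a turn 7.16, either way. A call with a gripper value outside its range is refused whole. The fingers move at their own pace and stop on an object; "newtons" is the grip in N (left out, the last holds). Time passes only in rows, so rows that do not move let the fingers close. It gives the time, the measured TCP pose, the force, the opening and the grip force at its end, in the units of the state.
- monitor.sense(): the state, without advancing time (a new reading comes with each control period).
- imaging.get_image(name): name is "scene" or "top" or "wrist"; returns the picture (384x512x3 uint8, red, green, blue); there is no depth.
- imaging.camera_info(name): a dict with "mtx" (3x3 intrinsics, pixels), "world_from_camera" (4x4, takes a point from camera to world coordinates). Camera axes: x right, y down, z forward; pixel columns grow to the right and rows downward; lengths in m; the calibration is good to about 2 mm. A picture is of the moment at which its call begins: read the wrist's pose just before it. camera_info takes no time and is no camera call; for the wrist camera it gives the pose at the moment of the call.
- ctrl.hand_in(): hands the job in; it is judged then, once.
The state is a dict: "time_s": time; "joint_pos": joint angles; "qvel": joint speeds; "joint_torque": joint torques, N m; "tcp_pos": TCP position; "tool_rot": TCP orientation; "contact_force": force on the tool from outside, world axes, zero at the start; "ft_torque": the same for the moment, N m; "gripper_width": opening from 0.0 (shut) to 1.0 (fully open); "gripper_force": force on a finger pad.
Only numpy, scipy, OpenCV 4.12 (cv2) and the standard library are available. Lean on these libraries where they do the work, as an engineer would, in place of code of your own. Each camera call takes 0.05 s, during which the arm holds its last target. There are 200 camera calls.

## Working session

There is one attempt and no reset: what is moved stays moved. The work goes in short steps, Python scripts to look and compute and a tool call to move; the robot and the scene stay as the last step left them, time stands still between calls to the robot, and variables do not carry over. Pictures are saved under pics/ and viewed, at most 10 in all, crops included, and the job is handed in when it is done.

Besides the shell and the picture viewer there is one more tool, called in YAML: its name, and indented under it one key for each argument. send_rows: Moves the arm, as the interface text tells. Its arguments: {"type":"object","properties":{"increments":{"type":"array"},"newtons":{"type":"number"}},"required":["increments"]}

```bash
mkdir -p pics; cat > h.py <<'E'
import numpy as np,cv2
from station import monitor,imaging,ctrl
def snap(n,f):
    im=imaging.get_image(n); cv2.imwrite('pics/'+f,im[:,:,::-1]); return im
def ray(n,uv,z,info=None):
    c=info or imaging.camera_info(n);K=np.array(c['mtx']);T=np.array(c['world_from_camera'])
    d=T[:3,:3]@np.linalg.solve(K,[uv[0],uv[1],1.]);o=T[:3,3];return (o+d*(z-o[2])/d[2])
def proj(n,p,info=None):
    c=info or imaging.camera_info(n);K=np.array(c['mtx']);T=np.array(c['world_from_camera'])
    q=K@(T[:3,:3].T@(np.array(p)-T[:3,3]));return q[:2]/q[2]
E
python3 - <<'E'
from h import *
a=snap('top','top0.png');b=snap('scene','sc0.png')
for n in('top','scene','wrist'):print(n,imaging.camera_info(n))
s=monitor.sense();print(s)
E
```

```text
top {'mtx': array([[381.28036948,   0.        , 251.97239442],
       [  0.        , 381.28036948, 194.72733744],
       [  0.        ,   0.        ,   1.        ]]), 'world_from_camera': array([[-0.01939566, -0.99310827,  0.11558449,  0.38093381],
       [-0.9998062 ,  0.01887574, -0.00559118, -0.02731897],
       [ 0.00337091, -0.11567054, -0.99328192,  1.06512049],
       [ 0.        ,  0.        ,  0.        ,  1.        ]])}
scene {'mtx': array([[355.09999067,   0.        , 257.64487562],
       [  0.        , 355.09999067, 189.95667557],
       [  0.        ,   0.        ,   1.        ]]), 'world_from_camera': array([[-6.59269784e-01,  6.43447800e-01, -3.89022211e-01,
         9.32985882e-01],
       [ 7.51905887e-01,  5.64822152e-01, -3.40019814e-01,
         3.34588342e-01],
       [ 9.43360696e-04, -5.16672880e-01, -8.56182367e-01,
         1.04667204e+00],
       [ 0.00000000e+00,  0.00000000e+00,  0.00000000e+00,
         1.00000000e+00]])}
wrist {'mtx': array([[281.23765096,   0.        , 256.66139079],
       [  0.        , 281.23765096, 196.92121418],
       [  0.      
[... 316 characters left out ...]
, 'joint_pos': array([-1.27356849,  0.33282204, -0.06469377,  1.46084456,  0.02159352,
        1.3499096 , -0.08850279]), 'qvel': array([ 0.00039114, -0.00176501,  0.00114085, -0.0016792 ,  0.00069799,
        0.00024145,  0.00137136]), 'joint_torque': array([ 1.25880753e-03, -6.24544787e+01,  2.43076519e-02, -3.90712345e+01,
       -6.15441520e-02,  3.66928848e-02,  3.40782515e-05]), 'tcp_pos': array([0.19639814, 0.59297623, 0.22183124]), 'tool_rot': array([-3.14030530e+00,  5.36570752e-05,  2.82177369e+00]), 'contact_force': array([ 0.41735849, -0.51568661,  0.18640461]), 'ft_torque': array([ 0.00064184, -0.02993512,  0.02508168]), 'gripper_force': 0.0, 'gripper_width': 1.0028211790193382}
```

View pics/top0.png

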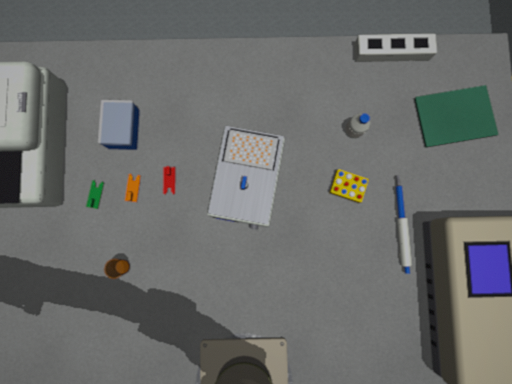

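View pics/sc0.png

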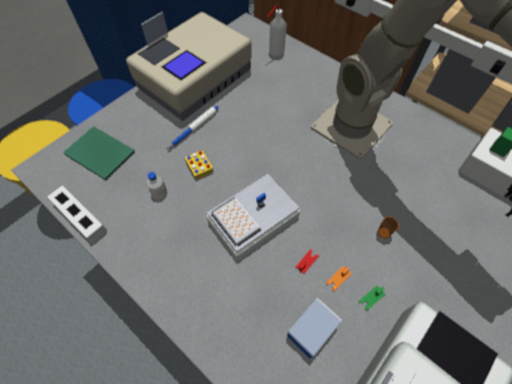

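Top view: clip-shaped things are green (95,194), orange (133,188) and red (169,180). The orange one fits the description. The shaker is at (247,175), with its wing screw at (244,183). I'll confirm with one enlarged crop.

```bash
python3 - <<'E'
from h import *
im=cv2.imread('pics/top0.png')
a=cv2.resize(im[165:215,80:190],None,fx=7,fy=7,interpolation=cv2.INTER_CUBIC)
b=cv2.resize(im[120:235,200:295],None,fx=2.2,fy=2.2,interpolation=cv2.INTER_CUBIC)
c=np.zeros((350+b.shape[0]-5,770,3),np.uint8);c[:350]=a;c[345:,:b.shape[1]]=b
cv2.imwrite('pics/crop.png',c)
hsv=cv2.cvtColor(im,cv2.COLOR_BGR2HSV)
m=((hsv[...,0]>8)&(hsv[...,0]<20)&(hsv[...,1]>170)&(hsv[...,2]>120)).astype(np.uint8)
m[:165]=0;m[215:]=0;m[:,:110]=0;m[:,155:]=0
v,u=np.nonzero(m);P=np.array([ray('top',x,0.005)[:2] for x in zip(u,v)])
mu=P.mean(0);w,V=np.linalg.eigh(np.cov((P-mu).T));print(len(u),mu,V[:,1],[((P-mu)@V[:,i]).min() for i in(0,1)],[((P-mu)@V[:,i]).max() for i in(0,1)],u.mean(),v.mean())
for q in[(222,127),(284,136),(269,224),(208,215)]:print(q,ray('top',q,0.07))
m=((hsv[...,0]>100)&(hsv[...,0]<125)&(hsv[...,1]>150));m[:170]=0;m[200:]=0;m[:,:230]=0;m[:,260:]=0
v,u=np.nonzero(m);print(u.min(),u.max(),v.min(),v.max(),u.mean(),v.mean(),ray('top',(u.mean(),v.mean()),.11))
E
```

```text
266 [0.52914245 0.30156146] [-0.99165526  0.12891801] [np.float64(-0.016105771455048396), np.float64(-0.03912279581285875)] [np.float64(0.016153598675965566), np.float64(0.035531248454824055)] 132.31203007518798 188.19172932330827
(222, 127) [0.68112296 0.04391499 0.07      ]
(284, 136) [ 0.65331152 -0.12169223  0.07      ]
(269, 224) [ 0.41914198 -0.07577576  0.07      ]
(208, 215) [0.44564598 0.08287885 0.07      ]
241 245 177 188 243.1904761904762 182.73809523809524 [ 0.52304466 -0.01106432  0.11      ]
```

View pics/crop.png

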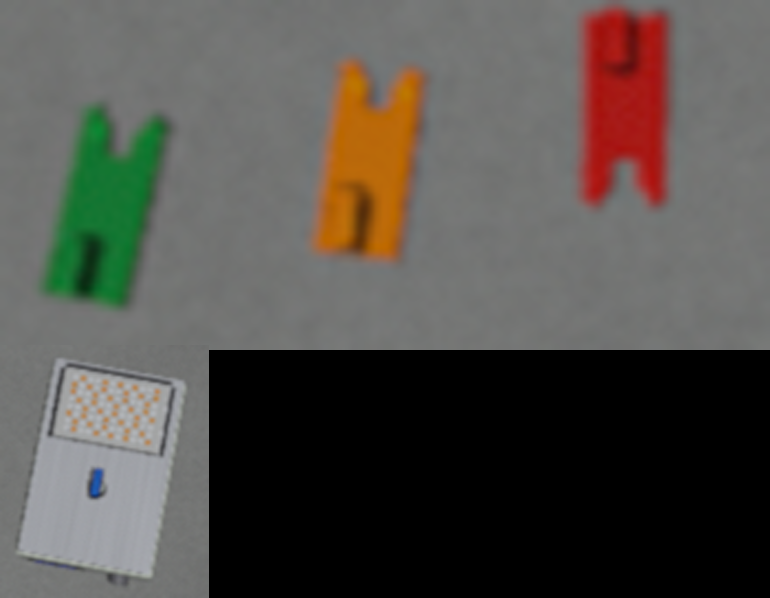

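The crop shows the orange clip with its fork pointing up the image (+x), tab at the lower end, and yaw about -0.13. The shaker's yaw is about -0.18, putting the pilot hole near (0.520,-0.012). The wing is seen at (0.523,-0.011), which agrees. Next I'll work out the move over the clip.

```bash
cat >> h.py <<'E'
def plan(p,yaw):
    s=monitor.sense();y0=s['tool_rot'][2];d=np.array(p)-s['tcp_pos']
    t=-np.degrees((yaw-y0+np.pi)%(2*np.pi)-np.pi);c,q=np.cos(yaw),np.sin(yaw)
    print('turn deg',t.round(2),'then shift mm',(1e3*np.array([c*d[0]+q*d[1],q*d[0]-c*d[1],-d[2]])).round(2))
    print('now',s['tcp_pos'].round(4),s['tool_rot'].round(4),s['contact_force'].round(2),'j7',s['joint_pos'][6].round(2),'t',s['time_s'])
E
python3 -c "
from h import *
plan([.505,.305,.12],3.0126)"
```

```text
turn deg -10.93 then shift mm [-343.08 -245.89  101.83]
now [0.1964 0.593  0.2218] [-3.1403e+00  1.0000e-04  2.8218e+00] [ 0.42 -0.52  0.19] j7 -0.09 t 0.1
```

send_rows:
  increments:
    - [1, 0, 0, 0, -5.46]
    - [1, 0, 0, 0, -5.46]
    - [1, -0.034, -0.0246, 0, 0]
    - [1, -0.034, -0.0246, 0, 0]
    - [1, -0.034, -0.0246, 0, 0]
    - [1, -0.034, -0.0246, 0, 0]
    - [1, -0.034, -0.0246, 0, 0]
    - [1, -0.034, -0.0246, 0, 0]
    - [1, -0.034, -0.0246, 0, 0]
    - [1, -0.034, -0.0246, 0, 0]
    - [1, -0.034, -0.0246, 0, 0]
    - [1, -0.034, -0.0246, 0, 0]
  newtons: 30

```text
time_s: 1.1
tcp_pos: [0.5008, 0.3058, 0.2224]
tool_rot: [-3.141, -0.0, 3.012]
contact_force: [-0.5, 0.3, -0.0]
gripper_width: 0.997
gripper_force: 0.0
```

send_rows:
  increments:
    - [1, 0, 0, 0.025, 0]
    - [1, 0, 0, 0.025, 0]
    - [1, 0, 0, 0.025, 0]
    - [1, 0, 0, 0.025, 0]
    - [1, 0, 0, 0, 0]
    - [1, 0, 0, 0, 0]

```text
time_s: 1.6
tcp_pos: [0.499, 0.3071, 0.1218]
tool_rot: [-3.14, -0.002, 3.012]
contact_force: [-0.1, -0.0, 1.3]
gripper_width: 1.001
gripper_force: 0.0
```

```bash
python3 - <<'E'
from h import *
plan([.505,.305,.12],3.0126)
i=imaging.camera_info('wrist');im=snap('wrist','w1.png')
hsv=cv2.cvtColor(im,cv2.COLOR_RGB2HSV)
m=((hsv[...,0]>8)&(hsv[...,0]<20)&(hsv[...,1]>170)&(hsv[...,2]>70))
v,u=np.nonzero(m);print(u.min(),u.max(),v.min(),v.max())
E
```

```text
turn deg -0.01 then shift mm [-6.18 -1.35  1.8 ]
now [0.499  0.3071 0.1218] [-3.1396e+00 -2.0000e-03  3.0124e+00] [-0.12 -0.03  1.29] j7 0.85 t 1.6
89 420 0 293
```

View pics/w1.png

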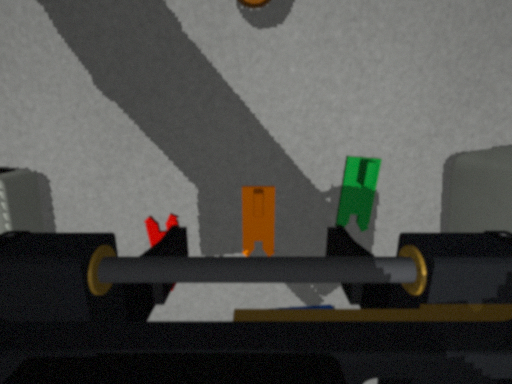

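The wrist view shows the orange clip at (258,220): fork down (+x), tab top at about (258,200). It sits centred between the fingers. Green is on the right and red on the left, and neither is wanted. Now I'll measure it.

```bash
python3 - <<'E'
from h import *
im=cv2.imread('pics/w1.png');hsv=cv2.cvtColor(im,cv2.COLOR_BGR2HSV)
m=((hsv[...,0]>8)&(hsv[...,0]<20)&(hsv[...,1]>170)&(hsv[...,2]>60));m[:170]=0;m[256:]=0;m[:,:225]=0;m[:,290:]=0
for v in range(184,256,6):
    u=np.nonzero(m[v])[0]
    if len(u):
        a,b=ray('wrist',(u.min()-.5,v),.005),ray('wrist',(u.max()+.5,v),.005)
        print(v,u.min(),u.max(),a[:2].round(4),b[:2].round(4),'w',np.linalg.norm(a-b).round(4),((a+b)/2)[:2].round(4))
v,u=np.nonzero(m);print('top/bottom',v.min(),v.max(),ray('wrist',(258,v.min()-.5),.005))
# tab top: brighter/darker pattern
print(im[186:222:2,250:268:1,2])
E
```

```text
190 242 274 [0.495  0.2928] [0.4994 0.3264] w 0.0339 [0.4972 0.3096]
196 242 274 [0.5013 0.2918] [0.5057 0.3256] w 0.0341 [0.5035 0.3087]
202 242 274 [0.5077 0.2909] [0.5122 0.3249] w 0.0343 [0.5099 0.3079]
208 243 273 [0.5144 0.291 ] [0.5185 0.3232] w 0.0324 [0.5164 0.3071]
214 242 273 [0.5208 0.289 ] [0.5251 0.3224] w 0.0337 [0.523  0.3057]
220 243 273 [0.5276 0.2891] [0.5318 0.3217] w 0.0328 [0.5297 0.3054]
226 243 273 [0.5343 0.2881] [0.5386 0.3209] w 0.033 [0.5364 0.3045]
232 243 273 [0.5411 0.2872] [0.5454 0.3201] w 0.0332 [0.5433 0.3036]
238 243 273 [0.548  0.2862] [0.5523 0.3193] w 0.0334 [0.5502 0.3028]
244 243 273 [0.555  0.2852] [0.5593 0.3185] w 0.0336 [0.5572 0.3019]
250 244 273 [0.5622 0.2852] [0.5664 0.3177] w 0.0328 [0.5643 0.3015]
top/bottom 186 255 [0.49247601 0.31016499 0.005     ]
[[104 106 104 104 104 104 103 106 105 105 101 105 103 105 106 103 104 105]
 [138 137 134 131 116 111 109 109 108 107 109 108 118 125 134 138 133 133]
 [141 141 133 114  94  89  85  87  84  80  83  85  95 112 132 139 140 139]
 [139 140 135 112  99  94  89  89  91  93  90  91  95 114 129 1
[... 362 characters left out ...]
132 130 136 138 143 140]
 [140 139 136 133 135 137 139 139 141 141 139 133 131 132 136 142 142 139]
 [140 138 137 131 131 137 141 140 141 140 140 135 133 131 136 140 140 140]
 [141 141 138 132 134 141 141 142 139 141 141 136 132 129 136 137 140 141]
 [141 140 135 133 133 134 136 137 138 139 138 135 129 127 136 138 141 137]
 [139 140 135 130 133 135 139 138 139 138 137 136 128 128 132 138 138 141]
 [141 139 135 133 131 139 137 138 140 138 137 135 132 127 132 139 139 140]
 [138 141 138 135 136 133 136 136 133 137 134 133 133 136 137 140 141 138]
 [141 140 142 138 141 139 139 138 137 140 139 140 138 140 140 142 143 142]
 [141 137 141 140 141 144 141 139 140 142 141 141 140 142 140 142 141 139]]
```

```bash
python3 - <<'E'
from h import *
for q in[(258,193),(258,215.5)]:print(ray('wrist',q,.027))
plan([.506,.3085,.008],3.0196)
E
```

```text
[0.49448818 0.30981202 0.027     ]
[0.51691243 0.30693043 0.027     ]
turn deg -0.41 then shift mm [ -5.92   1.45 115.35]
now [0.4999 0.3078 0.1234] [3.1415e+00 1.0000e-04 3.0125e+00] [-0.12 -0.01  1.22] j7 0.85 t 1.65
```

send_rows:
  increments:
    - [1, -0.0059, 0.0014, 0, -0.4]
    - [1, 0, 0, 0.03, 0]
    - [1, 0, 0, 0.03, 0]
    - [1, 0, 0, 0.03, 0]
    - [1, 0, 0, 0.015, 0]
    - [1, 0, 0, 0.005, 0]
    - [1, 0, 0, 0.0053, 0]
    - [1, 0, 0, 0, 0]
    - [1, 0, 0, 0, 0]

```text
time_s: 2.4
tcp_pos: [0.5069, 0.3089, 0.0088]
tool_rot: [3.14, 0.002, 3.019]
contact_force: [-0.1, 0.4, 0.3]
gripper_width: 0.998
gripper_force: 0.0
```

send_rows:
  increments:
    - [-1, 0, 0, 0, 0]
    - [-1, 0, 0, 0, 0]
    - [-1, 0, 0, 0, 0]
    - [-1, 0, 0, 0, 0]
    - [-1, 0, 0, 0, 0]
    - [-1, 0, 0, 0, 0]
    - [-1, 0, 0, 0, 0]
    - [-1, 0, 0, 0, 0]
    - [-1, 0, 0, 0, 0]
    - [-1, 0, 0, 0, 0]
  newtons: 30

```text
time_s: 3.23
tcp_pos: [0.5058, 0.3083, 0.0072]
tool_rot: [3.142, -0.0, 3.019]
contact_force: [0.1, 0.5, -0.2]
gripper_width: 0.324
gripper_force: 0.0
```

send_rows:
  increments:
    - [-1, 0, 0, 0, 0]
    - [-1, 0, 0, 0, 0]
    - [-1, 0, 0, 0, 0]
    - [-1, 0, 0, 0, 0]
    - [-1, 0, 0, 0, 0]
    - [-1, 0, 0, 0, 0]
    - [-1, 0, 0, 0, 0]
    - [-1, 0, 0, 0, 0]

```text
time_s: 3.9
tcp_pos: [0.5057, 0.3082, 0.0072]
tool_rot: [-3.142, -0.0, 3.019]
contact_force: [0.1, -0.1, -0.0]
gripper_width: 0.113
gripper_force: 30.0
```

The grip holds on 9.8 mm, matching the tab. I'll lift, move over the shaker and look at the screw with the wrist camera.

send_rows:
  increments:
    - [-1, 0, 0, -0.02, 0]
    - [-1, 0, 0, -0.035, 0]
    - [-1, 0, 0, -0.035, 0]
    - [-1, 0, 0, -0.035, 0]
    - [-1, 0, 0, -0.035, 0]
    - [-1, 0, 0, -0.033, 1.6]
    - [-1, 0, 0, 0, 1.6]
    - [-1, 0, 0, 0, 0]

```text
time_s: 4.57
tcp_pos: [0.5067, 0.3088, 0.2025]
tool_rot: [3.138, 0.003, 2.962]
contact_force: [-0.4, -0.5, -1.9]
gripper_width: 0.109
gripper_force: 30.0
```

```bash
python3 -c "
from h import *
plan([.55,-.018,.20],2.963)"
```

```text
turn deg -0.05 then shift mm [-100.72 -313.94    2.46]
now [0.5067 0.3088 0.2025] [3.1385e+00 2.6000e-03 2.9621e+00] [-0.44 -0.48 -1.93] j7 0.8 t 4.5667
```

send_rows:
  increments:
    - [-1, -0.01, -0.0314, 0, 0]
    - [-1, -0.01, -0.0314, 0, 0]
    - [-1, -0.01, -0.0314, 0, 0]
    - [-1, -0.01, -0.0314, 0, 0]
    - [-1, -0.01, -0.0314, 0, 0]
    - [-1, -0.01, -0.0314, 0, 0]
    - [-1, -0.01, -0.0314, 0, 0]
    - [-1, -0.01, -0.0314, 0, 0]
    - [-1, -0.01, -0.0314, 0, 0]
    - [-1, -0.01, -0.0314, 0, 0]
    - [-1, 0, 0, 0, 0]
    - [-1, 0, 0, 0, 0]

```text
time_s: 5.57
tcp_pos: [0.5478, -0.0207, 0.1989]
tool_rot: [-3.14, -0.002, 2.96]
contact_force: [-0.0, 0.3, -0.6]
gripper_width: 0.116
gripper_force: 30.0
```

send_rows:
  increments:
    - [-1, 0, 0, 0, 0]
    - [-1, 0, 0, 0, 0]
    - [-1, 0, 0, 0, 0]

```text
time_s: 5.82
tcp_pos: [0.5484, -0.017, 0.1997]
tool_rot: [3.141, -0.001, 2.966]
contact_force: [0.3, -0.0, -1.0]
gripper_width: 0.114
gripper_force: 30.0
```

```bash
python3 - <<'E'
from h import *
plan([.55,-.018,.20],2.963)
print(imaging.camera_info('wrist')['world_from_camera'].tolist())
im=snap('wrist','w2.png')
E
```

```text
turn deg 0.17 then shift mm [-1.78 -0.65 -0.26]
now [ 0.5484 -0.017   0.1997] [ 3.1414e+00 -8.0000e-04  2.9659e+00] [ 0.31 -0.04 -0.98] j7 1.4 t 5.8167
[[0.17468585936747802, 0.9476883352346333, 0.26715476749863953, 0.4749271336375698], [0.9846241735827348, -0.1680514836573789, -0.04768580121028966, -0.003899208562518216], [-0.0002955225190206031, 0.27137707733108224, -0.9624730617350687, 0.361238717419531], [0.0, 0.0, 0.0, 1.0]]
```

View pics/w2.png

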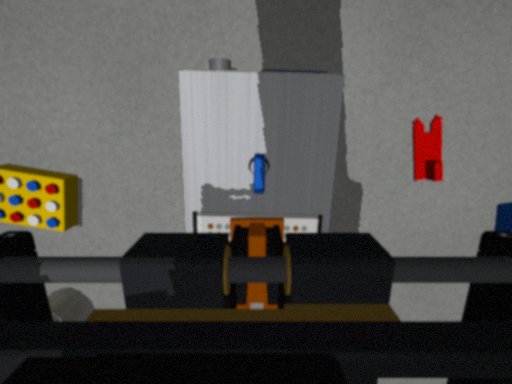

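The wing screw is at (260,173) and the deck's near corners at (180,71) and (343,73). The held clip's rear edge is at v≈219, u 231–283. I'll measure these.

```bash
python3 - <<'E'
from h import *
im=cv2.imread('pics/w2.png');hsv=cv2.cvtColor(im,cv2.COLOR_BGR2HSV);H,S,V=[hsv[...,i].astype(int) for i in range(3)]
b=(H>100)&(H<125)&(S>130)&(V>40);b[:140]=0;b[205:]=0;b[:,:230]=0;b[:,290:]=0
for v in range(148,200,3):
    u=np.nonzero(b[v])[0]
    if len(u):print(v,u.min(),u.max(),V[v,u].astype(int).tolist())
# deck edges
g=cv2.cvtColor(im,cv2.COLOR_BGR2GRAY).astype(int)
for v in (85,105,125,145,165,185):
    r=g[v];d=np.abs(np.diff(cv2.GaussianBlur(r.astype(np.float32)[None],(3,1),0)[0]));
    l=170+d[170:205].argmax()+.5;q=320+d[320:350].argmax()+.5
    a,c=ray('wrist',(l,v),.07),ray('wrist',(q,v),.07);print(v,l,q,a[:2].round(4),c[:2].round(4),np.linalg.norm(a-c).round(4))
o=(H>5)&(H<20)&(S>170)&(V>50)
for v in range(214,234,2):
    u=np.nonzero(o[v,225:292])[0]+225
    if len(u):print('clip',v,u.min(),u.max(),ray('wrist',(u.min()-.5,v),.1975).round(4),ray('wrist',(u.max()+.5,v),.1975).round(4))
E
```

```text
157 255 264 [104, 116, 113, 112, 109, 90, 78, 70, 67, 69]
160 254 265 [130, 159, 175, 182, 183, 173, 156, 125, 108, 97, 83, 65]
163 255 264 [167, 180, 186, 188, 184, 170, 137, 113, 100, 87]
166 255 264 [169, 182, 182, 186, 181, 168, 146, 120, 102, 90]
169 255 264 [170, 182, 188, 181, 169, 137, 115, 104, 95, 90]
172 254 264 [154, 171, 178, 185, 181, 170, 139, 111, 100, 96, 85]
175 254 264 [155, 172, 180, 185, 182, 178, 162, 135, 106, 98, 92]
178 254 263 [161, 175, 182, 183, 183, 182, 167, 140, 114, 97]
181 254 263 [155, 173, 181, 185, 184, 182, 179, 164, 132, 103]
184 254 263 [146, 170, 179, 184, 183, 181, 177, 168, 139, 107]
187 254 263 [151, 167, 176, 171, 168, 169, 169, 162, 141, 109]
190 254 263 [103, 106, 109, 105, 102, 102, 98, 99, 97, 90]
85 178.5 344.5 [ 0.4319 -0.0733] [0.46   0.0849] 0.1607
105 179.5 344.5 [ 0.4499 -0.0769] [0.4784 0.0832] 0.1626
125 180.5 344.5 [ 0.4687 -0.0807] [0.4975 0.0814] 0.1647
145 181.5 346.5 [ 0.4881 -0.0846] [0.5177 0.0816] 0.1688
165 182.5 346.5 [ 0.5083 -0.0886] [0.5383 0.0798] 0.1711
185 183.5 332.5 [ 0.5293 -0.0929] [0.5571 0.0632] 0.1585
clip 218 251 251 [ 0.5332 -0.0183  0.1975] [ 0.5333 -0.0177  0.1975]
clip 220 232 282 [ 0.5324 -0.0302  0.1975] [0.5379 0.001  0.1975]
clip 222 231 282 [ 0.5336 -0.031   0.1975] [0.5392 0.0008 0.1975]
clip 224 231 282 [ 0.5349 -0.0313  0.1975] [0.5406 0.0006 0.1975]
clip 226 231 282 [ 0.5362 -0.0316  0.1975] [5.419e-01 4.000e-04 1.975e-01]
clip 228 231 282 [ 0.5375 -0.0318  0.1975] [5.432e-01 2.000e-04 1.975e-01]
clip 230 232 282 [ 0.5389 -0.0315  0.1975] [ 0.5445 -0.      0.1975]
clip 232 231 282 [ 0.5401 -0.0324  0.1975] [ 5.459e-01 -2.000e-04  1.975e-01]
```

```bash
python3 - <<'E'
from h import *
T=np.array([[0.17468585936747802, 0.9476883352346333, 0.26715476749863953, 0.4749271336375698], [0.9846241735827348, -0.1680514836573789, -0.04768580121028966, -0.003899208562518216], [-0.0002955225190206031, 0.27137707733108224, -0.9624730617350687, 0.361238717419531], [0,0,0,1]])
i={'mtx':imaging.camera_info('wrist')['mtx'],'world_from_camera':T}
a,b=ray('',(259.8,158.5),.126,i),ray('',(258.6,189),.126,i);print(a,b,np.linalg.norm(a-b),(a+b)/2,np.arctan2(b[1]-a[1],b[0]-a[0]))
for q in[(180,71),(343,73)]:print(ray('',q,.07,i))
for v,l,r in[(85,178.5,344.5),(105,179.5,344.5),(125,180.5,344.5)]:print(ray('',(l,v),.07,i),ray('',(r,v),.07,i))
E
```

```text
[ 0.50778971 -0.00713263  0.126     ] [ 0.53352757 -0.01266876  0.126     ] 0.026326528826893632 [ 0.52065864 -0.00990069  0.126     ] -0.21186850208359018
[ 0.41990376 -0.06861105  0.07      ]
[0.44887632 0.08454766 0.07      ]
[ 0.43179169 -0.07313291  0.07      ] [0.4598485  0.08498214 0.07      ]
[ 0.44984557 -0.07674532  0.07      ] [0.47824234 0.08330297 0.07      ]
[ 0.46857478 -0.08049285  0.07      ] [0.49732415 0.08156099 0.07      ]
```

Pilot hole ≈ (0.5215,-0.010), from wing (0.5207,-0.0100), deck corners (0.5228,-0.0087) and the top view. Yaw is about -0.185. I'll back off to a staging pose 95 mm behind it.

```bash
python3 -c "
from h import *
plan([.4281,.0075,.079],2.957)"
```

```text
turn deg 0.5 then shift mm [122.84   2.24 120.91]
now [ 0.5484 -0.0173  0.1999] [ 3.1415e+00 -6.0000e-04  2.9657e+00] [-0.26 -0.55 -0.05] j7 1.4 t 5.8667
```

send_rows:
  increments:
    - [-1, 0.02, 0.0022, 0, 0.5]
    - [-1, 0.035, 0, 0, 0]
    - [-1, 0.035, 0, 0, 0]
    - [-1, 0.033, 0, 0, 0]
    - [-1, 0, 0, 0.02, 0]
    - [-1, 0, 0, 0.03, 0]
    - [-1, 0, 0, 0.03, 0]
    - [-1, 0, 0, 0.02, 0]
    - [-1, 0, 0, 0.015, 0]
    - [-1, 0, 0, 0, 0]
    - [-1, 0, 0, 0, 0]

```text
time_s: 6.78
tcp_pos: [0.4277, 0.0066, 0.0852]
tool_rot: [-3.141, -0.001, 2.956]
contact_force: [0.1, 1.2, -0.4]
gripper_width: 0.111
gripper_force: 30.0
```

```bash
python3 -c "
from h import *
plan([.4281,.0075,.079],2.957)
T=np.array(imaging.camera_info('wrist')['world_from_camera']);print(T[:3,3])"
```

```text
turn deg -0.08 then shift mm [-0.19  0.92  6.18]
now [0.4277 0.0066 0.0852] [-3.1410e+00 -1.1000e-03  2.9556e+00] [ 0.09  1.17 -0.35] j7 1.27 t 6.7833
[0.35450532 0.0206794  0.24668324]
```

send_rows:
  increments:
    - [-1, 0, 0.0009, 0.003, 0]
    - [-1, 0, 0, 0.0025, 0]
    - [-1, 0, 0, 0, 0]
    - [-1, 0, 0, 0, 0]
    - [-1, 0, 0, 0, 0]

```text
time_s: 7.2
tcp_pos: [0.4285, 0.0073, 0.0801]
tool_rot: [3.141, 0.001, 2.955]
contact_force: [0.4, 0.3, 0.5]
gripper_width: 0.112
gripper_force: 30.0
```

```bash
python3 - <<'E'
from h import *
plan([.4281,.0075,.079],2.957)
a=snap('scene','s3.png');b=snap('top','t3.png')
A=cv2.resize(a[165:260,195:310,::-1],None,fx=5,fy=5,interpolation=cv2.INTER_CUBIC)
B=cv2.resize(b[120:240,200:300,::-1],None,fx=2.2,fy=2.2,interpolation=cv2.INTER_CUBIC)
c=np.zeros((475,800,3),np.uint8);c[:475,:575]=A;c[:264,578:798]=B;cv2.imwrite('pics/c3.png',c)
E
```

```text
turn deg -0.13 then shift mm [0.46 0.13 1.12]
now [0.4285 0.0073 0.0801] [3.1412e+00 6.0000e-04 2.9547e+00] [0.45 0.32 0.46] j7 1.27 t 7.2
```

View pics/c3.png

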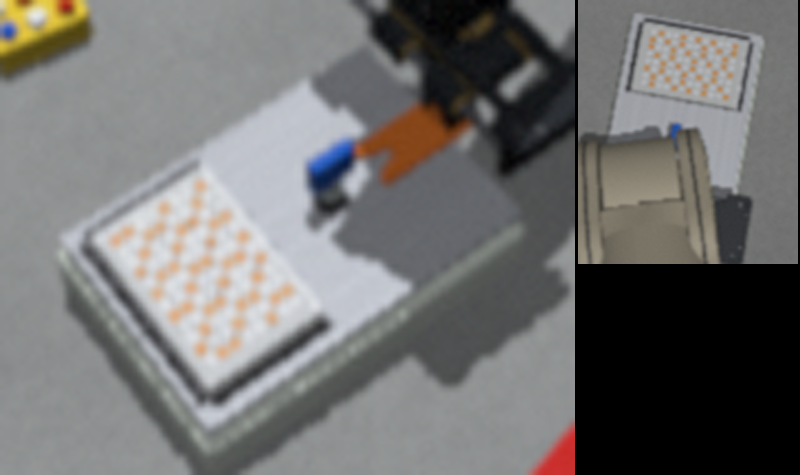

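The clip hangs level behind the screw with its fork facing it (scene crop: tips near (360,155), head near (330,205)). I'll slide it in.

send_rows:
  increments:
    - [-1, -0.004, 0, 0.0013, -0.1]
    - [-1, -0.006, 0, 0, 0]
    - [-1, -0.006, 0, 0, 0]
    - [-1, -0.006, 0, 0, 0]
    - [-1, -0.004, 0, 0, 0]
    - [-1, 0, 0, 0, 0]
    - [-1, 0, 0, 0, 0]

```text
time_s: 7.88
tcp_pos: [0.4539, 0.0023, 0.0783]
tool_rot: [-3.141, -0.0, 2.956]
contact_force: [0.2, -0.1, -0.3]
gripper_width: 0.11
gripper_force: 30.0
```

send_rows:
  increments:
    - [-1, -0.003, 0, 0, 0]
    - [-1, -0.003, 0, 0, 0]
    - [-1, -0.003, 0, 0, 0]
    - [-1, 0, 0, 0, 0]
    - [-1, 0, 0, 0, 0]

```text
time_s: 8.3
tcp_pos: [0.4628, 0.0007, 0.0784]
tool_rot: [-3.142, -0.0, 2.956]
contact_force: [0.2, -0.0, -0.6]
gripper_width: 0.111
gripper_force: 30.0
```

send_rows:
  increments:
    - [-1, -0.002, 0, 0, 0]
    - [-1, -0.002, 0, 0, 0]
    - [-1, -0.002, 0, 0, 0]
    - [-1, 0, 0, 0, 0]
    - [-1, 0, 0, 0, 0]

```text
time_s: 8.72
tcp_pos: [0.4686, -0.0003, 0.0784]
tool_rot: [3.142, -0.0, 2.956]
contact_force: [-0.4, 0.0, -0.8]
gripper_width: 0.112
gripper_force: 30.0
```

send_rows:
  increments:
    - [-1, -0.001, 0, 0, 0]
    - [-1, -0.001, 0, 0, 0]
    - [-1, -0.001, 0, 0, 0]
    - [-1, 0, 0, 0, 0]
    - [-1, 0, 0, 0, 0]

```text
time_s: 9.13
tcp_pos: [0.4715, -0.0009, 0.0784]
tool_rot: [3.142, -0.0, 2.956]
contact_force: [-0.2, 0.9, -0.2]
gripper_width: 0.116
gripper_force: 30.0
```

send_rows:
  increments:
    - [-1, -0.001, 0, 0, 0]
    - [-1, -0.001, 0, 0, 0]
    - [-1, 0, 0, 0, 0]
    - [-1, 0, 0, 0, 0]

```text
time_s: 9.47
tcp_pos: [0.4735, -0.0013, 0.0784]
tool_rot: [3.142, -0.0, 2.956]
contact_force: [-0.4, -0.1, -0.9]
gripper_width: 0.11
gripper_force: 30.0
```

send_rows:
  increments:
    - [-1, -0.001, 0, 0, 0]
    - [-1, -0.001, 0, 0, 0]
    - [-1, 0, 0, 0, 0]
    - [-1, 0, 0, 0, 0]

```text
time_s: 9.8
tcp_pos: [0.4743, -0.0014, 0.078]
tool_rot: [-3.141, -0.003, 2.957]
contact_force: [-5.4, 0.8, 2.4]
gripper_width: 0.115
gripper_force: 30.0
```

Contact of -5.4 N at x=0.4743: the fork is home, and the pilot hole is at about (0.5234,-0.0106). I'll relax the push, lower to the deck and release.

send_rows:
  increments:
    - [-1, 0.001, 0, 0.0005, 0]
    - [-1, 0, 0, 0.0005, 0]
    - [-1, 0, 0, 0, 0]
    - [-1, 0, 0, 0, 0]

```text
time_s: 10.13
tcp_pos: [0.4741, -0.0014, 0.0773]
tool_rot: [-3.142, -0.001, 2.957]
contact_force: [-3.2, 0.2, 0.8]
gripper_width: 0.111
gripper_force: 30.0
```

send_rows:
  increments:
    - [-1, 0.0003, 0, 0.0005, 0]
    - [-1, 0, 0, 0.0005, 0]
    - [-1, 0, 0, 0, 0]
    - [-1, 0, 0, 0, 0]

```text
time_s: 10.47
tcp_pos: [0.4742, -0.0013, 0.0765]
tool_rot: [3.141, -0.0, 2.956]
contact_force: [-3.9, -0.2, 3.6]
gripper_width: 0.114
gripper_force: 30.0
```

send_rows:
  increments:
    - [0.2, 0, 0, -0.0003, 0]
    - [0.2, 0, 0, 0, 0]
    - [0.2, 0, 0, 0, 0]
    - [0.2, 0, 0, 0, 0]
    - [0.2, 0, 0, 0, 0]
    - [0.2, 0, 0, 0, 0]
    - [0.2, 0, 0, 0, 0]
    - [0.2, 0, 0, 0, 0]

```text
time_s: 11.13
tcp_pos: [0.4742, -0.0014, 0.0767]
tool_rot: [3.142, 0.0, 2.957]
contact_force: [0.3, 0.2, -0.6]
gripper_width: 0.582
gripper_force: 0.0
```

send_rows:
  increments:
    - [0.2, 0, 0, -0.01, 0]
    - [0.2, 0, 0, -0.025, 0]
    - [0.2, 0, 0, -0.03, 0]
    - [0.2, 0, 0, -0.03, 0]
    - [0.2, 0.02, 0, -0.03, 0]
    - [0.2, 0.03, 0, 0, 0]
    - [0.2, 0, 0, 0, 0]
    - [0.2, 0, 0, 0, 0]
    - [0.2, 0, 0, 0, 0]

```text
time_s: 11.88
tcp_pos: [0.4253, 0.0077, 0.2022]
tool_rot: [3.141, 0.001, 2.957]
contact_force: [-0.6, -0.3, -0.6]
gripper_width: 0.599
gripper_force: 0.0
```

```bash
python3 - <<'E'
from h import *
plan([.5234,-.0106,.2],2.957)
a=snap('scene','s4.png');b=snap('wrist','w4.png')
A=cv2.resize(a[165:260,195:310,::-1],None,fx=4,fy=4,interpolation=cv2.INTER_CUBIC)
B=cv2.resize(b[100:,170:340,::-1],None,fx=1.9,fy=1.9,interpolation=cv2.INTER_CUBIC)
c=np.zeros((600,800,3),np.uint8);c[:380,:460]=A;c[:B.shape[0],465:465+B.shape[1]]=B;cv2.imwrite('pics/c4.png',c)
E
```

```text
turn deg -0.02 then shift mm [-9.982e+01 -3.000e-02  2.220e+00]
now [0.4253 0.0077 0.2022] [3.1410e+00 9.0000e-04 2.9566e+00] [-0.58 -0.28 -0.59] j7 1.22 t 11.8833
```

View pics/c4.png

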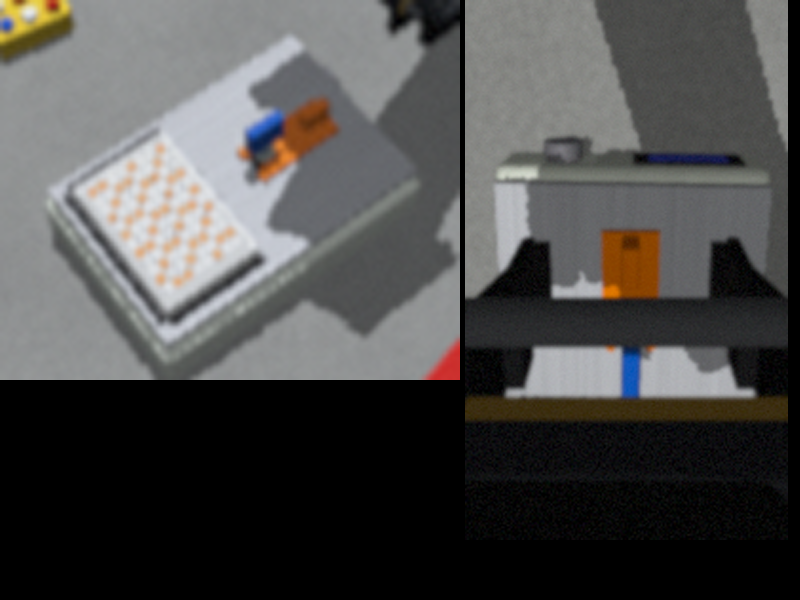

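The clip is flat on the deck with its fork around the shank. In the wrist crop it is centred behind the blue wing at (631,370), which still lies along the shaker's x. Now the screw.

```bash
python3 - <<'E'
from h import *
im=cv2.imread('pics/w4.png');hsv=cv2.cvtColor(im,cv2.COLOR_BGR2HSV);H,S,V=[hsv[...,k].astype(int) for k in range(3)]
b=(H>100)&(H<125)&(S>130)&(V>40)
for v in range(284,310,4):
    u=np.nonzero(b[v,235:280])[0]+235
    if len(u):print(v,u.min(),u.max(),ray('wrist',((u.min()+u.max())/2,v),.126))
plan([.5234,-.0106,.104],2.957)
E
```

```text
284 254 261 [ 0.50337418 -0.00615252  0.126     ]
288 253 261 [ 0.50760397 -0.00743256  0.126     ]
292 253 261 [ 0.51196039 -0.00824792  0.126     ]
296 253 261 [ 0.51635571 -0.00907056  0.126     ]
300 253 260 [ 0.52070065 -0.01038092  0.126     ]
304 253 260 [ 0.52517495 -0.01122058  0.126     ]
308 253 260 [ 0.52968976 -0.01206784  0.126     ]
turn deg -0.05 then shift mm [-9.969e+01  9.000e-02  9.766e+01]
now [0.4254 0.0076 0.2017] [-3.1413e+00 -2.0000e-04  2.9561e+00] [ 0.39 -0.78  0.38] j7 1.22 t 11.9833
```

send_rows:
  increments:
    - [0.2, -0.02, 0, 0, 0]
    - [0.2, -0.03, 0, 0, 0]
    - [0.2, -0.03, 0, 0, 0]
    - [0.2, -0.0197, 0.0003, 0, 0]
    - [0.2, 0, 0, 0.02, 0]
    - [0.2, 0, 0, 0.025, 0]
    - [0.2, 0, 0, 0.025, 0]
    - [0.2, 0, 0, 0.02, 0]
    - [0.2, 0, 0, 0.0077, 0]
    - [0.2, 0, 0, 0, 0]
    - [0.2, 0, 0, 0, 0]
    - [0.2, 0, 0, 0, 0]

```text
time_s: 12.98
tcp_pos: [0.5241, -0.0103, 0.1053]
tool_rot: [3.141, 0.002, 2.956]
contact_force: [-0.1, 0.4, 0.1]
gripper_width: 0.598
gripper_force: 0.0
```

send_rows:
  increments:
    - [-1, 0, 0, 0, 0]
    - [-1, 0, 0, 0, 0]
    - [-1, 0, 0, 0, 0]
    - [-1, 0, 0, 0, 0]
    - [-1, 0, 0, 0, 0]
    - [-1, 0, 0, 0, 0]
    - [-1, 0, 0, 0, 0]
    - [-1, 0, 0, 0, 0]
    - [-1, 0, 0, 0, 0]
    - [-1, 0, 0, 0, 0]
  newtons: 50

```text
time_s: 13.82
tcp_pos: [0.523, -0.0104, 0.104]
tool_rot: [-3.141, -0.0, 2.956]
contact_force: [-0.7, -1.4, 3.2]
gripper_width: 0.111
gripper_force: 50.0
```

send_rows:
  increments:
    - [-1, 0, 0, 0.0007, 0]
    - [-1, 0, 0, 0.0007, 0]
    - [-1, 0, 0, 0, 0]
    - [-1, 0, 0, 0, 0]
    - [-1, 0, 0, 0, 0]

```text
time_s: 14.23
tcp_pos: [0.5231, -0.0104, 0.1029]
tool_rot: [3.142, 0.0, 2.956]
contact_force: [-2.2, -2.0, 5.6]
gripper_width: 0.115
gripper_force: 50.0
```

send_rows:
  increments:
    - [-1, 0, 0, 0.0007, 0]
    - [-1, 0, 0, 0.0007, 0]
    - [-1, 0, 0, 0.0006, 0]
    - [-1, 0, 0, 0, 0]
    - [-1, 0, 0, 0, 0]
    - [-1, 0, 0, 0, 0]

```text
time_s: 14.73
tcp_pos: [0.5231, -0.0104, 0.1014]
tool_rot: [3.141, 0.0, 2.956]
contact_force: [-5.6, -1.3, 11.9]
gripper_width: 0.105
gripper_force: 50.0
```

send_rows:
  increments:
    - [-1, 0.0005, 0, 0.0001, 3.5]
    - [-1, 0, 0, 0.0001, 7]
    - [-1, 0, 0, 0.0001, 7]
    - [-1, 0, 0, 0.0001, 7]
    - [-1, 0, 0, 0, 0]

```text
time_s: 15.15
tcp_pos: [0.523, -0.0105, 0.1011]
tool_rot: [3.141, 0.001, 2.52]
contact_force: [-3.2, -1.4, 10.2]
gripper_width: 0.114
gripper_force: 50.0
```

send_rows:
  increments:
    - [-1, 0.0003, 0, 0.0003, 7]
    - [-1, 0, 0, 0.0002, 7]
    - [-1, 0, 0, 0.0002, 7]
    - [-1, 0, 0, 0.0002, 7]
    - [-1, 0, 0, 0.0002, 7]
    - [-1, 0, 0, 0, 0]

```text
time_s: 15.65
tcp_pos: [0.5229, -0.0106, 0.1]
tool_rot: [3.141, 0.001, 1.909]
contact_force: [-3.1, -3.4, 11.3]
gripper_width: 0.112
gripper_force: 50.0
```

send_rows:
  increments:
    - [-1, 0, 0, 0.0001, 7]
    - [-1, 0, 0, 0.0002, 7]
    - [-1, 0, 0, 0.0001, 7]
    - [-1, 0, 0, 0.0002, 7]
    - [-1, 0, 0, 0.0001, 7]
    - [-1, 0, 0, 0, 0]

```text
time_s: 16.15
tcp_pos: [0.5227, -0.0107, 0.0992]
tool_rot: [3.141, 0.0, 1.298]
contact_force: [-3.8, -3.0, 10.5]
gripper_width: 0.113
gripper_force: 50.0
```

send_rows:
  increments:
    - [-1, 0, 0, 0.0002, 7]
    - [-1, 0, 0, 0.0002, 7]
    - [-1, 0, 0, 0.0002, 7]
    - [-1, 0, 0, 0.0002, 7]
    - [-1, 0, 0, 0.0001, 7]
    - [-1, 0, 0, 0, 0]

```text
time_s: 16.65
tcp_pos: [0.5226, -0.0106, 0.0983]
tool_rot: [3.141, -0.0, 0.688]
contact_force: [-5.3, -2.3, 11.9]
gripper_width: 0.111
gripper_force: 50.0
```

send_rows:
  increments:
    - [-1, 0, 0, 0.0001, 7]
    - [-1, 0, 0, 0.0001, 7]
    - [-1, 0, 0, 0.0001, 7]
    - [-1, 0, 0, 0.0001, 7]
    - [-1, 0, 0, 0, 0]

```text
time_s: 17.07
tcp_pos: [0.5225, -0.0105, 0.0978]
tool_rot: [3.141, -0.0, 0.199]
contact_force: [-4.5, -2.3, 12.6]
gripper_width: 0.111
gripper_force: 50.0
```

send_rows:
  increments:
    - [-1, 0, 0, -0.001, 0]
    - [-1, 0, 0, -0.001, 0]
    - [-1, 0, 0, -0.0005, 0]
    - [-1, 0, 0, 0, 0]
    - [-1, 0, 0, 0, 0]
    - [-1, 0, 0, 0, 0]

```text
time_s: 17.57
tcp_pos: [0.5224, -0.0104, 0.0997]
tool_rot: [3.141, -0.0, 0.207]
contact_force: [-1.9, -4.0, 5.2]
gripper_width: 0.114
gripper_force: 50.0
```

The feed is about 3.2 mm at equal load before and after. I'll add a little more turn for margin, then release.

send_rows:
  increments:
    - [-1, 0, 0, 0.001, 0]
    - [-1, 0, 0, 0.001, 0]
    - [-1, 0, 0, 0.0005, 0]
    - [-1, 0, 0, 0, 0]
    - [-1, 0, 0, 0.0001, 7]
    - [-1, 0, 0, 0.0002, 7]
    - [-1, 0, 0, 0.0001, 5]
    - [-1, 0, 0, 0, 0]

```text
time_s: 18.23
tcp_pos: [0.5225, -0.0103, 0.0972]
tool_rot: [3.141, -0.0, -0.13]
contact_force: [-4.4, -4.1, 12.9]
gripper_width: 0.11
gripper_force: 50.0
```

send_rows:
  increments:
    - [-1, 0, 0, -0.001, 0]
    - [-1, 0, 0, -0.001, 0]
    - [-1, 0, 0, -0.001, 0]
    - [-1, 0, 0, -0.0005, 0]
    - [-1, 0, 0, 0, 0]
    - [-1, 0, 0, 0, 0]
    - [-1, 0, 0, 0, 0]

```text
time_s: 18.82
tcp_pos: [0.5223, -0.0103, 0.1001]
tool_rot: [3.141, -0.0, -0.124]
contact_force: [-1.6, -4.7, 2.2]
gripper_width: 0.11
gripper_force: 50.0
```

send_rows:
  increments:
    - [0.1, 0, 0, 0, 0]
    - [0.1, 0, 0, 0, 0]
    - [0.1, 0, 0, 0, 0]
    - [0.1, 0, 0, 0, 0]
    - [0.1, 0, 0, 0, 0]
    - [0.1, 0, 0, 0, 0]
    - [0.1, 0, 0, 0, 0]

```text
time_s: 19.4
tcp_pos: [0.5223, -0.0098, 0.1002]
tool_rot: [-3.141, 0.0, -0.124]
contact_force: [0.3, -0.1, -0.5]
gripper_width: 0.516
gripper_force: 0.0
```

send_rows:
  increments:
    - [0.1, 0, 0, -0.01, 0]
    - [0.1, 0, 0, -0.025, 0]
    - [0.1, 0, 0, -0.03, 0]
    - [0.1, 0, 0, -0.03, 0]
    - [0.1, 0, 0, -0.03, 0]
    - [0.1, -0.035, 0, 0, 0]
    - [0.1, -0.035, 0, 0, 0]
    - [0.1, -0.03, 0, 0, 0]
    - [0.1, 0, 0, 0, 0]
    - [0.1, 0, 0, 0, 0]

```text
time_s: 20.23
tcp_pos: [0.4226, 0.0027, 0.2263]
tool_rot: [-3.138, -0.001, -0.123]
contact_force: [0.3, 0.3, 0.6]
gripper_width: 0.549
gripper_force: 0.0
```

```bash
python3 - <<'E'
from h import *
plan([.5234,-.0106,.2],2.957)
a=snap('scene','s5.png');b=snap('wrist','w5.png')
A=cv2.resize(a[165:260,195:310,::-1],None,fx=4,fy=4,interpolation=cv2.INTER_CUBIC)
B=cv2.resize(b[:,130:380,::-1],None,fx=1.3,fy=1.3,interpolation=cv2.INTER_CUBIC)
c=np.zeros((600,800,3),np.uint8);c[:380,:460]=A;c[:B.shape[0],465:465+B.shape[1]]=B;cv2.imwrite('pics/c5.png',c)
E
```

```text
turn deg -176.47 then shift mm [-101.57    5.39   26.27]
now [0.4226 0.0027 0.2263] [-3.1376e+00 -1.4000e-03 -1.2290e-01] [0.33 0.27 0.62] j7 -1.96 t 20.2333
```

View pics/c5.png

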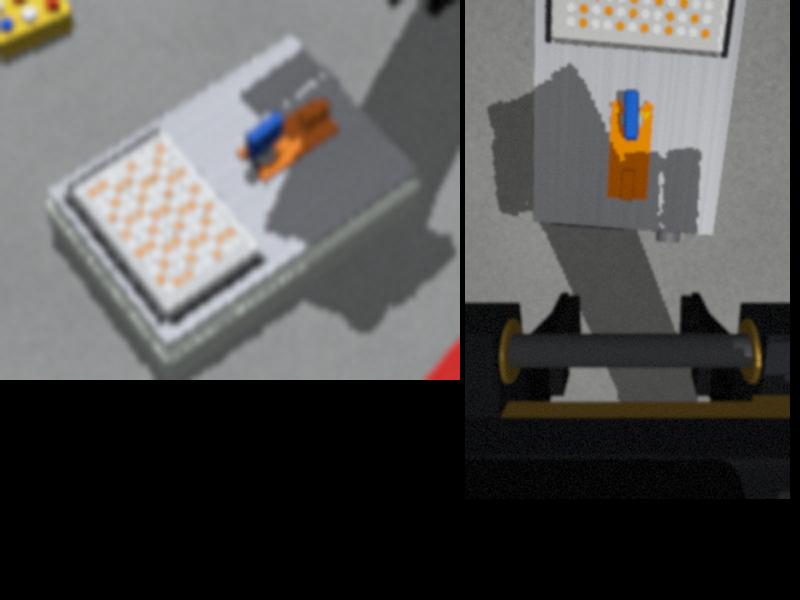

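The clip is home and flat, the screw has turned about 3.1 rad with about 3.6 mm of feed, and the arm is clear. Handing in.

```bash
python3 -c "
from h import *
print(ctrl.hand_in())"
```

```text
the job is handed in; nothing more can be done
None
```

I handed the job in at about 20 s; no verdict came back. The orange clip is flat and home under the screw head, the screw is turned about 3.1 rad and in by an estimated 3.6 mm (inferred from tool height and push force, not measured directly), and the arm is clear of everything.

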